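# Unlock and open the access panel of a bench control box

## Robot

A 6-joint arm with a two-finger parallel gripper is mounted at the origin on the work surface. World frame = base frame: x ahead of the robot, y to its left, z up, the work surface at z = 0. Lengths are in mm, angles in degrees, forces in N, time in s.
With the tool pointing down it reaches from about 325 to 775 mm from the base axis. Payload 5.5 kg.
Tool frame: the origin (TCP) lies midway between the tips of the shut fingers; the grasp point (between the pads) lies env.grasp_offset behind it (env.grasp_offset is the distance from the TCP to the grasp point, in mm); z points along the fingers, y is the line along which they close (so a half turn about z gives the same grasp; the last joint's range is limited). The gripper opens to 85 mm and grips with 20 to 120 N. Pads are 22 mm wide; open, the fingers measure 114 mm over their backs; the gripper's body (76 mm by 85 mm) begins 54 mm behind the grasp point. The pads swing forward as they close: fully open they stand 13 mm farther back than shut.
Start: joints at [-3.249, 5.22, 70.514, -0, 104.267, -3.249], TCP at [600.014, -0.003, 231.275] pointing down, gripper open.
Joint ranges: [-164.24, 164.24], [-49.07, 125.15], [9.68, 141.18], [-86.29, 266.29], [3.28, 154.24], [-151.56, 151.56]. Speed limits (degrees/s): [147.25, 147.25, 172.46, 180, 180, 180].

## Interface

Orientations are given as [roll, pitch, yaw] about the fixed x, y, z axes, in that order (R = Rz(yaw) Ry(pitch) Rx(roll)).
In Python, from bench import state, optics, ticket, env gives the robot as it stands. The module is installed in compiled form; this text tells all that it offers.
- The arm moves only by the tool step_arm, never from a script. Its argument "commands" is a list of rows, each an object with "slide": the shift along the tool's x, y, z in m, a list of three; "delta_rot": the turn, a rotation vector about the tool's x, y, z in degrees, a list of three; "hand": the finger opening in m, from 0 to 0.0854. In form: [{"slide": [tx, ty, tz], "delta_rot": [wx, wy, wz], "hand": hand}, ...]. A call has 1 to 12 rows; each row shifts and turns the commanded pose from where the row before left it, along the tool's axes as they then stand; what a row does not reach is not made up. A row lasts 1/8 s, in which the tool goes at most 62.5 mm and 10.7 degrees, less where a joint would pass 70% of its speed; a pose out of reach is approached as far as the arm can. A call with a gripper value outside its range is refused whole. The fingers move at their own pace and stop on an object; "newtons" is the grip in N (left out, the last holds). Time passes only in rows, so rows that do not move let the fingers close. It gives the time, the measured TCP pose, the force, the opening and the grip force at its end, in the units of the state.
- state(): the state, without advancing time (a new reading comes with each control period).
- optics.capture(name): name is "scene" or "side" or "wrist"; returns a dict with "pixels" (480x640x3 uint8, red, green, blue), "fx", "fy", "cx", "cy" (pixels), "rvec" (rotation vector, rad) and "tvec" (3), from world to camera coordinates, as OpenCV has them. Camera axes: x right, y down, z forward; pixel columns grow to the right and rows downward; lengths in mm; the calibration is good to about 2 mm. A picture is of the moment at which its call begins. There is no depth.
- ticket.hand_in(): hands the job in; it is judged then, once.
The state is a dict: "clock": time; "qpos": joint angles; "qd": joint speeds; "joint_efforts": joint torques, N m; "eef_pos": TCP position; "tool_rot": TCP orientation; "ft_force": force on the tool from outside, world axes, zero at the start; "moment": the same for the moment, N m; "opening": opening from 0.0 (shut) to 1.0 (fully open); "grip_force": force on a finger pad.
Only numpy, scipy, OpenCV 4.12 (cv2) and the standard library are available. Lean on these libraries where they do the work, as an engineer would, in place of code of your own. Each camera call takes 0.05 s, during which the arm holds its last target. There are 200 camera calls.

## Task

Take the flat-winged key from the wooden stand, put it fully into the lock of the control box's sloping access panel, press it in and turn it a quarter turn clockwise to unlock, without forcing it. Then swing the panel wide open by its bar handle and let go, with the key left in the lock; leave the other two drivers in the stand and do not shove the steel block beside it about.

Things in the scene. Friction and masses are not known exactly. Their poses are not given: they have to be found in the camera images.
- control_box: Grey sheet-metal box fixed to the bench, 240 mm deep (x), 280 wide (y), 178 high at the back; origin at the centre of its underside, x to its back, z up. From the 70 mm high front wall (x = -100 mm) an aluminium access panel (176 x 260 x 6 mm) slopes up and back at 35 degrees from level to a hinge along its upper edge.
- panel (a joint): Opening angle of the access panel, rad: 0 shut, 1.3 wide open at its stop. The lower (front) edge swings up about the upper edge. The hinge is balanced and stiff and stays where it is left; moving it takes about 5 N at the bar handle. It cannot open (it gives 0.02 to 0.08 rad when pulled) until the lock is turned.
- panel_hinge (a point): Middle of the hinge line; moves with the panel. x points up the slope, y along the hinge line to the left, z out of the panel (its outer face is at z = 6 mm). Opening is a positive turn about y.
- handle (a point): Middle of the steel bar handle on the panel: a round bar 10 mm thick, 90 mm between its legs, along y, its axis 35 mm above the panel's face; in the frame of panel_hinge it lies at (-140, -55, 41) mm. Axes as panel_hinge.
- lock_mouth (a point): Centre of the slot's mouth in the square dark steel lock barrel (26 x 26 mm, 12 mm proud of the panel's face, inside a square steel frame); turns and slides with the barrel. Lies at (-115, 65, 18) mm in the frame of panel_hinge when not pressed. x along the slot, z outward along the lock axis. Slot: blind, 18.6 x 7.6 mm, 18 mm deep.
- lock_floor (a point): Centre of the slot's floor, 18 mm below lock_mouth; same axes. The key is fully in when the middle of its tip is here.
- lock (a joint): Turn of the barrel, rad, clockwise seen from outside: near 0 locked (slot up and down the slope, within 0.12), 1.57 unlocked; stops at -0.2, 1.6. Push-to-turn: on a spring (3 N to start, 10 N at its 10 mm end of travel) it must be pressed in 7.5 mm or more (9 to 12 N) to turn between 0.2 and 1.25; past that it springs out and cannot turn back. Friction 0.06 N m; 1 N m is forcing it.
- key: The lock's steel key, 95 mm long, 60 to 130 g, upright in the stand: the one with a flat wing for a handle. Origin: middle of its tip, z towards the handle. From the tip: blade 16 mm wide (x), 5 thick (y) up to 21 mm (last 5 mm only 12 x 3), round shank 14 mm, collar 26 mm across at 50 to 56 mm (hangs on the stand), neck 12 mm, flat wing 40 wide (x), 10 thick (y) from 65 to 95 mm.
- key_tip (a point): Middle of the key's tip (the origin of key, same axes).
- key_grip (a point): Middle of the key's wing, 80 mm above its tip; axes as key. Wing faces look along y.
- stand: Wooden block 50 x 180 x 65 mm fixed to the bench, three upright square holes 20 mm wide in a row along its y at -60, 0 and 60 mm, each with a driver hung in it; origin at the centre of its underside. The key must rise 50 mm to leave it.
- driver_ball: Steel driver with a round ball (34 mm) for a handle, in the stand; stays there.
- driver_tbar: Steel driver with a round cross-bar (50 x 12 mm) for a handle, in the stand; stays there.
- block123: Steel block with small dark holes, 51 x 76 x 25 mm, lying on the bench.
Mind the look-alikes: they are no part of the job. Leave any green or yellow look-alike of the key alone.

How it is judged (in metres and radians):
On the way, in this order (a step that is already met when the one before it is completed fails the run):
1. the key is fully in the lock's slot (distance between key_tip and lock_floor below 0.006 m), for 0.1 s.
2. the lock is turned to unlocked with the key in it (value of joint lock above 1.2 rad and distance between key_tip and lock_floor below 0.01 m), for 0.1 s.
3. the panel is swung wide open (value of joint panel above 1 rad), for 0.1 s.
At the end, for the whole second after the job is handed in: The panel stands open by more than 1.0 rad, the lock is unlocked (beyond 1.15 rad), the key stands in the lock with its tip within 10 mm of the slot's floor, at rest, and nothing is held (value of joint panel above 1 rad and value of joint lock above 1.15 rad and distance between key_tip and lock_floor below 0.01 m and linear speed of key below 0.03 m/s); the robot touches nothing.
It fails at once if another driver leaves its place (more than 30 mm) (distance of any of driver_ball, driver_tbar from where it was at the start of the episode above 0.03 m).
It fails at once if the steel block is shoved by more than 50 mm (distance of block123 from where it was at the start of the episode above 0.05 m).
It fails at once if the key is forced: it presses on the lock or box with over 120 N (contact force between key and control_box above 120 N).
It also fails if it takes over 61 s, if anything falls off the work surface, if the arm or the gripper's body presses on something with over 40 N, if the wrist force passes 120 N, or if a joint passes its speed limit or range.

## Working session

There is one attempt and no reset: what is moved stays moved. The work goes in short steps, Python scripts to look and compute and a tool call to move; the robot and the scene stay as the last step left them, time stands still between calls to the robot, and variables do not carry over. Pictures are saved under pics/ and viewed, at most 10 in all, crops included, and the job is handed in when it is done.

Besides the shell and the picture viewer there is one more tool, called after "Call:" in YAML: its name, and indented under it one key for each argument. step_arm: Moves the arm, as the interface text tells. Its arguments: {"type":"object","properties":{"commands":{"type":"array"},"newtons":{"type":"number"}},"required":["commands"]}

```bash
mkdir -p pics; cat > h.py <<'E'
import numpy as np, cv2, pickle
from bench import state, optics, ticket, env
from scipy.spatial.transform import Rotation as R
def cap(n,f=None):
    c=optics.capture(n)
    if f: cv2.imwrite('pics/'+f+'.png',c['pixels'][:,:,::-1])
    return c
def proj(c,P):
    K=np.array([[c['fx'],0,c['cx']],[0,c['fy'],c['cy']],[0,0,1.]])
    return cv2.projectPoints(np.asarray(P,float).reshape(-1,3),np.array(c['rvec'],float),np.array(c['tvec'],float),K,None)[0].reshape(-1,2)
def ray(c,u,v):
    M=cv2.Rodrigues(np.array(c['rvec'],float))[0]
    o=-M.T@np.array(c['tvec'],float).ravel(); d=M.T@np.array([(u-c['cx'])/c['fx'],(v-c['cy'])/c['fy'],1]); return o,d/np.linalg.norm(d)
def onz(c,u,v,z):
    o,d=ray(c,u,v); return o+d*(z-o[2])/d[2]
def tri(rs):
    A=sum(np.eye(3)-np.outer(d,d) for o,d in rs); b=sum((np.eye(3)-np.outer(d,d))@o for o,d in rs); return np.linalg.solve(A,b)
E
python3 - <<'E'
from h import *
C={n:cap(n,n+'0') for n in('scene','side','wrist')}
pickle.dump(C,open('c0.pkl','wb'))
for n,c in C.items(): print(n,c['fx'],ray(c,320,240))
print(env.grasp_offset,state())
E
```

```text
scene 465.0228738057418 (array([856.18651831, 382.43081535, 756.67989447]), array([-0.36616397, -0.45447693, -0.81201889]))
side 433.68107415560013 (array([ 271.94196894, -638.57973799,  595.53530718]), array([ 0.350995  ,  0.78582465, -0.50919753]))
wrist 369.68523601873716 (array([599.34603012,  80.73167597, 372.76217655]), array([-0.00264819, -0.30953747, -0.95088356]))
18.700000000000003 {'clock': 0.15, 'qpos': array([-3.24733687e+00,  5.25398863e+00,  7.05673725e+01, -6.26695512e-04,
        1.04267025e+02, -3.24933580e+00]), 'qd': array([ 0.00078658, -0.05452674, -0.22923292, -0.07255805, -0.04233328,
        0.00497965]), 'joint_efforts': array([ 1.18562282e-03, -4.59372532e+01, -4.18527281e+01, -2.23398712e-05,
        9.54780931e-03, -9.16542831e-06]), 'eef_pos': array([5.99779547e+02, 2.10810093e-02, 2.30389144e+02]), 'tool_rot': array([-1.79911722e+02, -4.40319408e-03,  9.00018416e+01]), 'ft_force': array([ 0.75490578,  1.22185138, -0.00730876]), 'moment': array([ 0.03461646,  0.04118119, -0.02924665]), 'grip_force': 0.0, 'opening': 1.0008706259552949}
```

View pics/scene0.png

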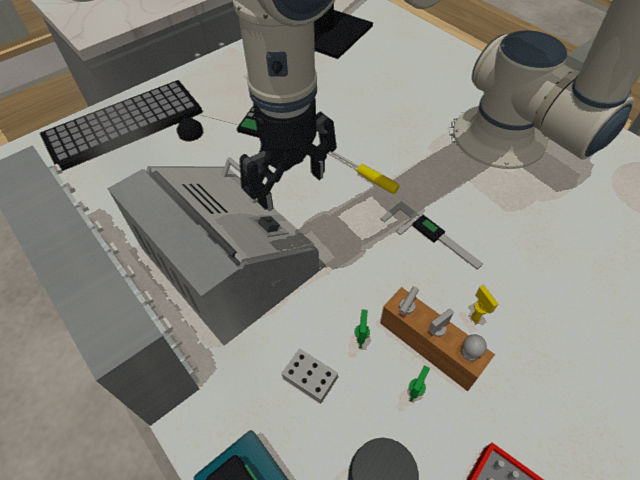

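View pics/side0.png

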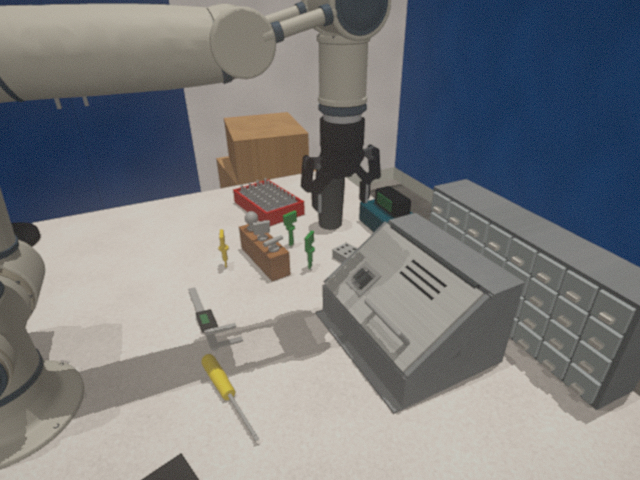

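The scene view shows the stand at about (437,338): a bar or wing at (409,301), another at (440,322) and the ball at (474,346). The box is centred near (215,240) with its lock at (269,223). I'll zoom in to tell the wing from the T-bar and to pick corners.

```bash
python3 - <<'E'
from h import *
C=pickle.load(open('c0.pkl','rb'))
def cr(n,x,y,w,h,W,H): 
    return cv2.resize(C[n]['pixels'][y:y+h,x:x+w,::-1],(W,H),interpolation=cv2.INTER_CUBIC)
a=cr('scene',370,270,133,120,400,360)   # x3
b=cr('side',230,200,100,90,400,360)  #x4
c=cr('scene',100,140,230,138,400,240)
d=cr('side',310,210,220,132,400,240)
cv2.imwrite('pics/crop0.png',np.vstack([np.hstack([a,b]),np.hstack([c,d])]))
E
```

```text
(no output)
```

View pics/crop0.png

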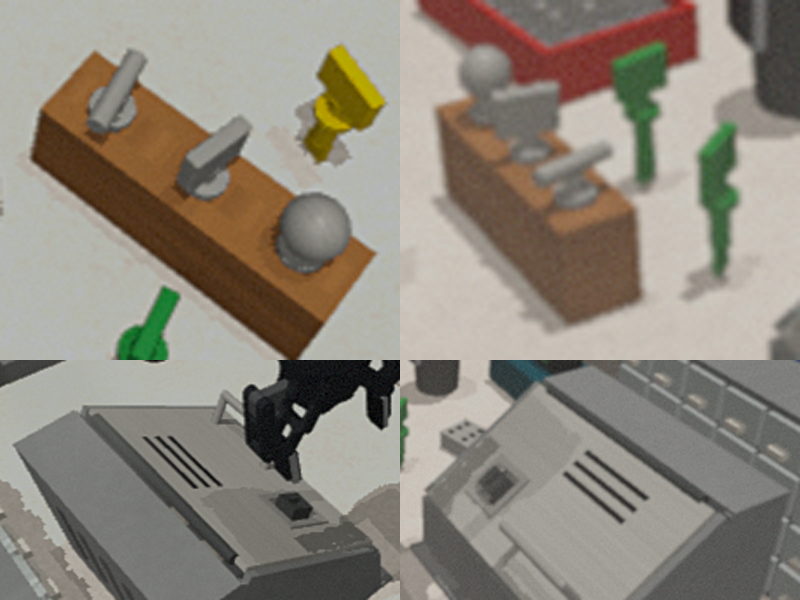

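View pics/wrist0.png

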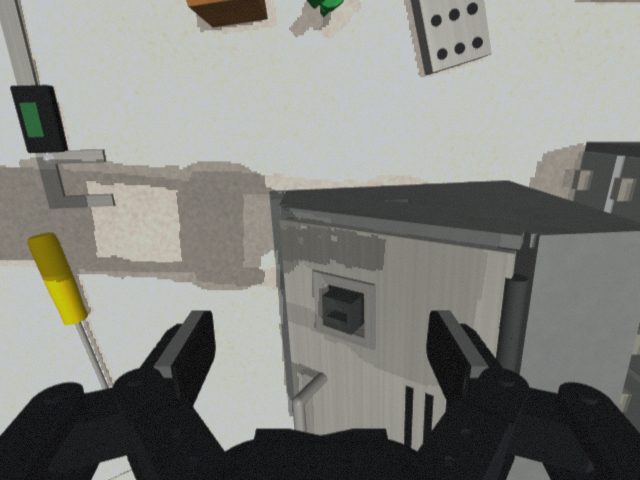

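The middle driver, at scene (440,322), is the flat-winged key. The left one is the T-bar and the right one the ball. The dark barrel is at scene (268,221), side (357,278) and wrist (343,308). Next I'll compute coarse poses.

```bash
python3 - <<'E'
from h import *
np.set_printoptions(precision=1,suppress=True)
C=pickle.load(open('c0.pkl','rb')); S,D,W=C['scene'],C['side'],C['wrist']
a=lambda x,y:(370+x/3.008,270+y/3)
c=lambda x,y:(100+x/1.739,140+(y-360)/1.739)
d=lambda x,y:(310+(x-400)/1.818,210+(y-360)/1.818)
b=lambda x,y:(230+(x-400)/4,200+y/4)
print('stand scene',[onz(S,*a(*p),65) for p in((97,52),(40,107),(325,318),(375,255))])
print('stand side',[onz(D,*b(*p),65) for p in((437,108),(565,315-105),(635,208))])
print('wing top scene',[onz(S,*a(*p),110) for p in((236,117),(250,122),(180,157),(192,163))])
print('wing top side',[onz(D,*b(*p),110) for p in((495,95),(557,84))])
print('key tri',tri([ray(S,*a(212,160)),ray(D,*b(526,112))]))
print('box top scene',[onz(S,*c(*p),178) for p in((85,408),(18,442),(243,578))])
print('box top side',[onz(D,*d(*p),178) for p in((548,372),(615,360),(790,492),(725,510))])
print('front corner scene',onz(S,*c(378,545),70))
print('lock',tri([ray(S,*c(293,500)),ray(D,*d(495,482)),ray(W,342,295)]),tri([ray(S,*c(293,500)),ray(D,*d(495,482))]))
E
```

```text
stand scene [array([501.3, 162.2,  65. ]), array([550.3, 166.4,  65. ]), array([524.8, 343.2,  65. ]), array([479. , 338.6,  65. ])]
stand side [array([479.8, 329.4,  65. ]), array([513.4, 178. ,  65. ]), array([550.5, 162.4,  65. ])]
wing top scene [array([497.8, 249.3, 110. ]), array([494.5, 255.8, 110. ]), array([536.4, 246.1, 110. ]), array([534.3, 252.2, 110. ])]
wing top side [array([497.4, 247.7, 110. ]), array([534.8, 244.6, 110. ])]
key tri [516.3 253.7  91.1]
box top scene [array([ 722.3, -253.1,  178. ]), array([ 793.7, -254.2,  178. ]), array([715.2,  17. , 178. ])]
box top side [array([732. ,  27.4, 178. ]), array([818.2,  18.7, 178. ]), array([ 798.6, -259.7,  178. ]), array([ 729., -255.,  178.])]
front corner scene [559.2   5.9  70. ]
lock [614.8 -56.7 117.3] [612.2 -64.3 120.9]
```

Call:
step_arm:
  commands:
    - {"slide":[0.042,-0.014,0],"delta_rot":[0,0,-10.6],"hand":0.036}
    - {"slide":[0.05,0.0,0],"delta_rot":[0,0,0],"hand":0.036}
    - {"slide":[0.05,0.0,0],"delta_rot":[0,0,0],"hand":0.036}
    - {"slide":[0.05,0.0,0],"delta_rot":[0,0,0],"hand":0.036}
    - {"slide":[0.05,0,0],"delta_rot":[0,0,0],"hand":0.036}
    - {"slide":[0,-0.02,0],"delta_rot":[0,0,-10.6],"hand":0.036}
    - {"slide":[0,0,0],"delta_rot":[0,0,-10.6],"hand":0.036}
    - {"slide":[0,0,0],"delta_rot":[0,0,-10.6],"hand":0.036}
    - {"slide":[0,0,0],"delta_rot":[0,0,-10.6],"hand":0.036}
    - {"slide":[0,0,0],"delta_rot":[0,0,-10.6],"hand":0.036}
    - {"slide":[0,0,0],"delta_rot":[0,0,-10.6],"hand":0.036}
    - {"slide":[0,0,0],"delta_rot":[0,0,-10.6],"hand":0.036}
  newtons: 60

```text
clock: 1.65
eef_pos: [529.4, 234.9, 230.8]
tool_rot: [-180.0, -0.0, 175.2]
ft_force: [-0.2, -1.0, 0.4]
opening: 0.423
grip_force: 0.0
```

```bash
python3 - <<'E'
from h import *
np.set_printoptions(precision=2,suppress=True)
C={n:cap(n,n+'1') for n in('scene','side','wrist')}
pickle.dump(C,open('c1.pkl','wb'))
s=state();print(s['eef_pos'],s['tool_rot'],s['qpos'],s['opening'],s['clock'])
print(proj(C['wrist'],[[515,251,110],[515,251,95],[515,251,71]]))
E
```

```text
[529.47 234.86 230.9 ] [-179.98   -0.03  174.62] [ 20.56   2.02  73.88  -0.   104.13 -64.06] 0.41991909585711884 1.8
[[339.81 212.88]
 [338.86 208.22]
 [337.52 201.66]]
```

View pics/wrist1.png

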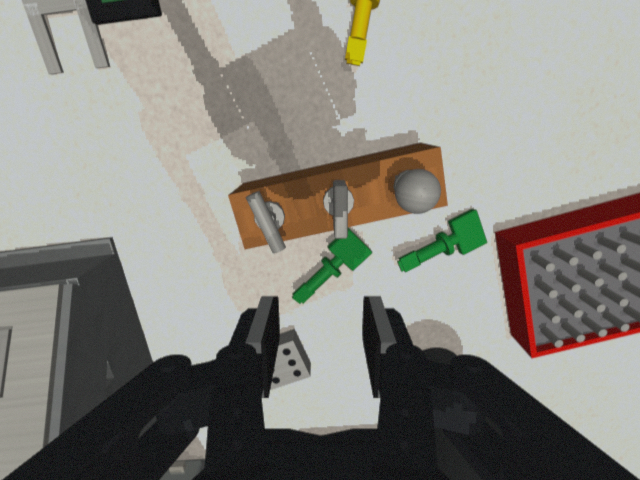

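The wrist view shows the key wing seen edge-on, running from (340,181) to (341,237). The ball is at (417,190), the T-bar at (267,222), and the path down is clear.

```bash
python3 - <<'E'
from h import *
np.set_printoptions(precision=2,suppress=True)
C=pickle.load(open('c1.pkl','rb'));c=C['wrist']
im=c['pixels'][170:245,320:365].astype(int)
m=((im.max(2)-im.min(2))<25).astype(np.uint8)
n,l,st,ce=cv2.connectedComponentsWithStats(m)
for y in range(0,75,5): 
    xs=np.where(m[y])[0]; print(170+y,(320+xs).tolist())
for p in((340.5,181),(341.5,237)): print(onz(c,*p,110))
E
```

```text
170 []
175 []
180 [335, 336, 337, 338, 339, 340, 341, 342, 343]
185 [333, 334, 335, 336, 337, 338, 339, 340, 341, 342, 343, 344, 345]
190 [328, 329, 330, 331, 332, 333, 334, 335, 336, 337, 338, 339, 340, 341, 342, 343, 344, 345, 346, 347, 348]
195 [325, 326, 327, 328, 329, 330, 331, 332, 333, 334, 335, 336, 337, 338, 339, 340, 341, 342, 343, 344, 345, 346, 347, 348, 349, 350, 351]
200 [323, 324, 325, 326, 327, 328, 329, 330, 331, 332, 333, 334, 335, 336, 337, 338, 339, 340, 341, 342, 343, 344, 345, 346, 347, 348, 349, 350, 351, 352, 353]
205 [324, 325, 326, 327, 328, 329, 330, 331, 332, 333, 334, 335, 336, 337, 338, 339, 340, 341, 342, 343, 344, 345, 346, 347, 348, 349, 350, 351, 352]
210 [326, 327, 328, 329, 330, 331, 332, 333, 334, 335, 336, 337, 338, 339, 340, 341, 342, 343, 344, 345, 346, 347, 348, 349]
215 [333, 334, 335, 336, 337, 338, 339, 340, 341, 342, 343, 344, 345, 346]
220 [334, 335, 336, 337, 338, 339, 340, 341, 342, 343, 344, 345, 346]
225 [334, 335, 336, 337, 338, 339, 340, 341, 342, 343, 344, 345, 346, 358, 359, 360, 361, 362, 363, 364]
230 [334, 335, 336, 337, 338, 339, 340, 341, 342, 343, 344, 345, 346, 347, 351, 352, 353, 354, 355, 356, 357, 358, 359, 360, 361, 362, 363, 364]
235 [320, 321, 322, 323, 324, 325, 326, 327, 328, 329, 330, 331, 332, 333, 334, 335, 336, 337, 338, 339, 340, 341, 342, 343, 344, 345, 346, 347, 356, 357, 358, 359, 360, 361, 362, 363, 364]
240 [320, 321, 322, 323, 324, 325, 326, 327, 328, 329, 330, 331, 332, 333, 361, 362, 363, 364]
[491.8  253.18 110.  ]
[533.57 250.91 110.  ]
```

Call:
step_arm:
  commands:
    - {"slide":[0.0164,0.0156,0],"delta_rot":[0,0,0],"hand":0.036}
    - {"slide":[0,0,0.04],"delta_rot":[0,0,0],"hand":0.036}
    - {"slide":[0,0,0.04],"delta_rot":[0,0,0],"hand":0.036}
    - {"slide":[0,0,0.04],"delta_rot":[0,0,0],"hand":0.036}
    - {"slide":[0,0,0.034],"delta_rot":[0,0,0],"hand":0.036}
    - {"slide":[0,0,0],"delta_rot":[0,0,0],"hand":0.036}
    - {"slide":[0,0,0],"delta_rot":[0,0,0],"hand":0.036}

```text
clock: 2.68
eef_pos: [514.9, 252.7, 79.1]
tool_rot: [179.9, 0.1, 174.8]
ft_force: [-0.0, -0.5, 0.4]
opening: 0.421
grip_force: 0.0
```

```bash
python3 - <<'E'
from h import *
np.set_printoptions(precision=2,suppress=True)
C={n:cap(n) for n in('scene','wrist')}
s=state();print(s['eef_pos'],s['tool_rot'],s['ft_force'],s['opening'])
a=cv2.resize(C['scene']['pixels'][220:400,340:520,::-1],(400,400)); b=cv2.resize(C['wrist']['pixels'][120:480,140:500,::-1],(400,400))
cv2.imwrite('pics/g2.png',np.hstack([a,b]))
E
```

```text
[515.64 252.71  79.94] [179.89   0.2  174.78] [0.4  0.04 0.14] 0.4242365580758218
```

View pics/g2.png

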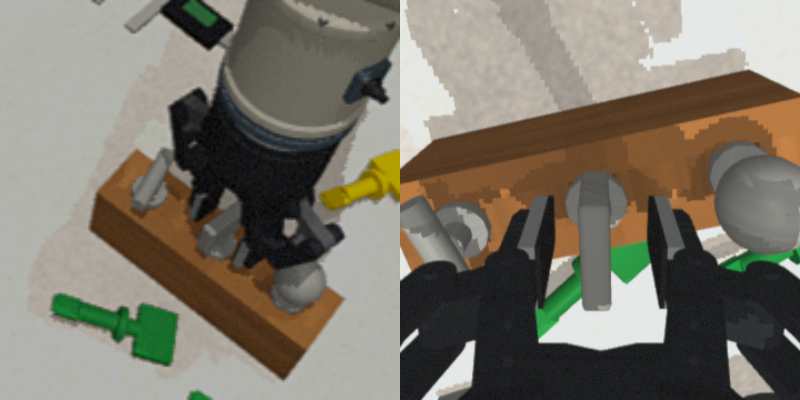

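The wing is centred between the pads, seen in the right half at about (595,255). I'll close the gripper and lift.

Call:
step_arm:
  commands:
    - {"slide":[0,0,0.002],"delta_rot":[0,0,0],"hand":0.0}
    - {"slide":[0,0,0],"delta_rot":[0,0,0],"hand":0.0}
    - {"slide":[0,0,0],"delta_rot":[0,0,0],"hand":0.0}
    - {"slide":[0,0,0],"delta_rot":[0,0,0],"hand":0.0}
    - {"slide":[0,0,0],"delta_rot":[0,0,0],"hand":0.0}
  newtons: 90

```text
clock: 3.4
eef_pos: [515.2, 252.2, 76.5]
tool_rot: [179.9, 0.1, 174.8]
ft_force: [0.9, 0.2, 5.7]
opening: 0.1
grip_force: 87.9
```

Call:
step_arm:
  commands:
    - {"slide":[0,0,-0.015],"delta_rot":[0,0,0],"hand":0.0}
    - {"slide":[0,0,-0.025],"delta_rot":[0,0,0],"hand":0.0}
    - {"slide":[0,0,-0.04],"delta_rot":[0,0,0],"hand":0.0}
    - {"slide":[0,0,-0.05],"delta_rot":[0,0,0],"hand":0.0}
    - {"slide":[0,0,-0.05],"delta_rot":[0,0,0],"hand":0.0}
    - {"slide":[0,0,-0.03],"delta_rot":[0,0,0],"hand":0.0}
    - {"slide":[0,0,0],"delta_rot":[0,0,0],"hand":0.0}

```text
clock: 4.28
eef_pos: [515.3, 252.2, 288.7]
tool_rot: [179.9, 0.3, 174.8]
ft_force: [0.3, 0.0, -1.0]
opening: 0.096
grip_force: 87.7
```

Call:
step_arm:
  commands:
    - {"slide":[0,0,0],"delta_rot":[0,0,-5.2],"hand":0.0}
    - {"slide":[0,-0.0523,0],"delta_rot":[0,0,0],"hand":0.0}
    - {"slide":[0,-0.0523,0],"delta_rot":[0,0,0],"hand":0.0}
    - {"slide":[0,-0.0523,0],"delta_rot":[0,0,0],"hand":0.0}
    - {"slide":[0,-0.0523,0],"delta_rot":[0,0,0],"hand":0.0}
    - {"slide":[0,-0.0523,0],"delta_rot":[0,0,0],"hand":0.0}
    - {"slide":[0,-0.0523,0],"delta_rot":[0,0,0],"hand":0.0}
    - {"slide":[0,0,0],"delta_rot":[0,-8.75,0],"hand":0.0}
    - {"slide":[0,0,0],"delta_rot":[0,-8.75,0],"hand":0.0}
    - {"slide":[0,0,0],"delta_rot":[0,-8.75,0],"hand":0.0}
    - {"slide":[0,0,0],"delta_rot":[0,-8.75,0],"hand":0.0}
    - {"slide":[0.0208,0,0.035],"delta_rot":[0,0,0],"hand":0.0}

```text
clock: 5.78
eef_pos: [517.0, -62.2, 245.4]
tool_rot: [-179.9, 35.4, 180.0]
ft_force: [0.7, -0.2, -1.8]
opening: 0.096
grip_force: 88.1
```

```bash
python3 - <<'E'
from h import *
np.set_printoptions(precision=2,suppress=True)
C={n:cap(n,n+'3') for n in('scene','side','wrist')}
s=state();print(s['eef_pos'],s['tool_rot'],s['qpos'],s['clock'])
pickle.dump((C,s),open('c3.pkl','wb'))
T=R.from_euler('xyz',s['tool_rot'],degrees=True).as_matrix(); tip=s['eef_pos']+T@[0,0,61.3]
print('tip',tip)
for n,c in C.items(): print(n,proj(c,[tip,s['eef_pos'],[613,-62,120]]).tolist())
u=cv2.resize
a=u(C['scene']['pixels'][120:270,180:380,::-1],(400,300),interpolation=2)
p=proj(C['side'],[613,-62,120])[0].astype(int)
b=u(C['side']['pixels'][180:330,290:490,::-1],(400,300),interpolation=2)
w=u(C['wrist']['pixels'][:,:,::-1],(400,300))
w2=u(C['wrist']['pixels'][90:315,170:470,::-1],(400,300),interpolation=2)
cv2.imwrite('pics/m3.png',np.vstack([np.hstack([a,b]),np.hstack([w,w2])]))
E
```

```text
[516.13 -61.56 239.34] [179.85  34.55 179.9 ] [ -16.83  -39.1   111.8     9.92   74.16 -106.64] 5.925
tip [550.9  -61.45 188.86]
scene [[294.15415492013943, 177.64569257972266], [309.34989116784243, 145.5012365815646], [268.1109589320817, 221.9594068901255]]
side [[331.2875462683463, 253.39110675600247], [312.43098022432173, 232.6486500803275], [361.2120147976625, 276.7442711951146]]
wrist [[318.8333426928474, 269.2210755279915], [318.2845587072539, 323.33694796197733], [318.4634743166977, 240.76284344834187]]
```

View pics/m3.png

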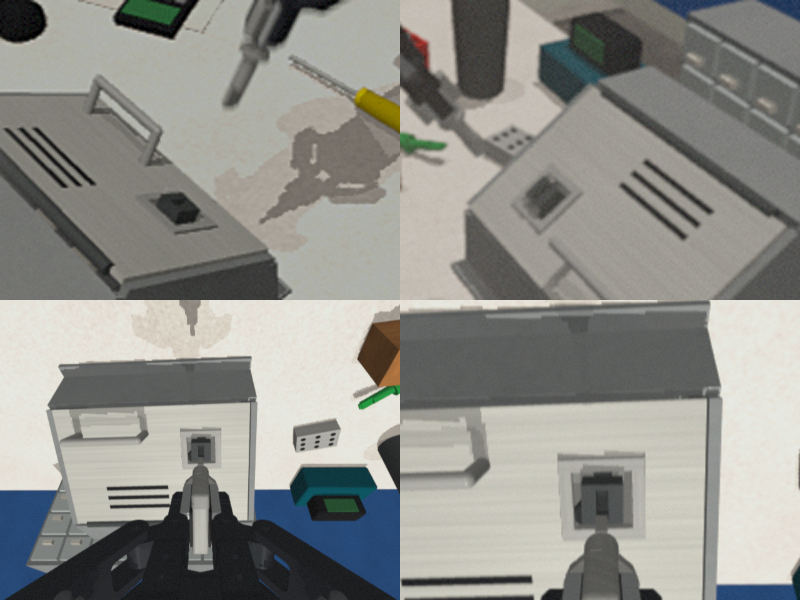

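The wrist crop shows the barrel at about (601,500) with its slot at (601,495), and the key tip at (603,540). The panel's lines tilt about -2° in the image, so the box yaw is about +2°. I'll zoom in once to pick the lock and tip pixels in all the views.

```bash
python3 - <<'E'
from h import *
C,s=pickle.load(open('c3.pkl','rb'))
def t(n,x,y,w): 
    im=cv2.resize(C[n]['pixels'][y:y+w,x:x+w,::-1],(266,266),interpolation=2)
    return cv2.convertScaleAbs(im,alpha=1.3)
r1=np.hstack([t('scene',248,200,40),t('side',340,256,40),t('wrist',285,205,70)])
r2=np.hstack([t('scene',280,150,40),t('side',310,232,40),t('wrist',300,250,40)])
cv2.imwrite('pics/z3.png',np.vstack([r1,r2]))
E
```

```text
(no output)
```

View pics/z3.png

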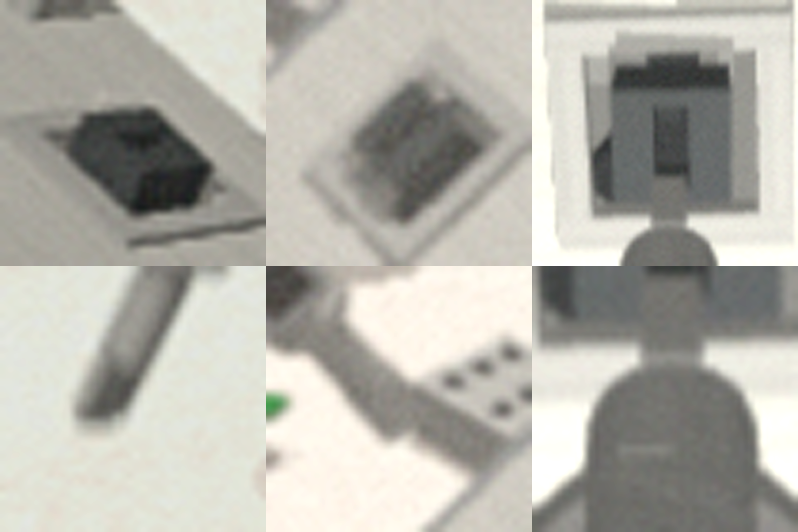

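```bash
python3 - <<'E'
from h import *
np.set_printoptions(precision=2,suppress=True)
C,s=pickle.load(open('c3.pkl','rb'))
C0=pickle.load(open('c0.pkl','rb'))
S,D,W=C['scene'],C['side'],C['wrist']
rs=[ray(S,270.5,220.9),ray(D,362.4,278.6),ray(W,321.7,243.8)]
print(tri(rs),tri([rs[0],rs[2]]),tri([rs[1],rs[2]]),tri(rs[:2]))
# yaw: points on panel plane through lock, normal 35deg
n=np.array([-np.sin(np.radians(35)),0,np.cos(np.radians(35))])
P=tri(rs)-n*12
def pl(c,u,v):
    o,d=ray(c,u,v); return o+d*((P-o)@n)/(d@n)
w=lambda x,y:(170+.75*(x-400),90+.75*(y-300))
for a,b in (((400,412),(705,400)),((420,579),(530,575)),((557,458),(645,455))):
    d=pl(W,*w(*b))-pl(W,*w(*a)); print('yaw',np.degrees(np.arctan2(-d[0],d[1])),d)
# side / scene vent slot & edges from m3
q=lambda x,y:(290+(x-400)/2,180+y/2)
for a,b in (((646,162),(712,213)),((621,186),(687,238))):
    d=pl(D,*q(*b))-pl(D,*q(*a)); print('yaw side',np.degrees(np.arctan2(d[0],-d[1])),d)
q=lambda x,y:(180+x/2,120+y/2)
for a,b in (((7,130),(66,186)),((35,128),(94,184))):
    d=pl(S,*q(*b))-pl(S,*q(*a)); print('yaw scene',np.degrees(np.arctan2(-d[0],d[1])),d)
st=state();print(st['eef_pos'],st['tool_rot'])
# tip in scene/side/wrist
T=R.from_euler('xyz',s['tool_rot'],degrees=True).as_matrix()
print(proj(W,[s['eef_pos']+T@np.array(v) for v in ([6,0,61.3],[8,0,56.3],[0,0,61.3],[13,0,8])]))
print('tip seen scene+side',tri([ray(S,295,173.2),ray(D,330.5,255.9)]))
E
```

```text
[612.2  -61.65 120.26] [610.38 -58.74 124.67] [618.01 -60.09 116.07] [610.55 -64.24 118.07]
yaw 1.741612292843637 [ -5.7  187.33  -3.99]
yaw 1.7559330491193055 [-2.31 75.4  -1.62]
yaw 1.539006634267596 [-1.5  55.7  -1.05]
yaw side 1.6794205085142448 [  2.61 -89.     1.83]
yaw side 2.808283780784934 [  4.39 -89.6    3.08]
yaw scene 4.7134808480347115 [-6.81 82.59 -4.77]
yaw scene 4.034592869908227 [-6.01 85.15 -4.21]
[516.13 -61.56 239.34] [179.85  34.55 179.9 ]
[[318.82 259.69]
 [318.78 259.53]
 [318.83 269.22]
 [318.32 287.89]]
tip seen scene+side [544.86 -68.45 189.51]
```

Call:
step_arm:
  commands:
    - {"slide":[-0.005,0,0],"delta_rot":[-1.1,0.0,-1.6],"hand":0.0}
    - {"slide":[-0.005,-0.003,0.02],"delta_rot":[0,0,0],"hand":0.0}
    - {"slide":[0,0,0.02],"delta_rot":[0,0,0],"hand":0.0}
    - {"slide":[0,0,0],"delta_rot":[0,0,0],"hand":0.0}
    - {"slide":[0,0,0],"delta_rot":[0,0,0],"hand":0.0}
    - {"slide":[0,0,0],"delta_rot":[0,0,0],"hand":0.0}

```text
clock: 6.68
eef_pos: [549.1, -64.0, 219.2]
tool_rot: [-179.9, 35.1, -178.0]
ft_force: [-0.4, 0.1, -0.4]
opening: 0.1
grip_force: 88.0
```

```bash
cat > m.py <<'E'
from h import *
np.set_printoptions(precision=2,suppress=True)
C={n:cap(n) for n in('wrist','scene','side')}
s=state();print(s['eef_pos'],s['tool_rot'],s['qpos'],s['ft_force'],s['clock'])
pickle.dump((C,s),open('c4.pkl','wb'))
T=R.from_euler('xyz',s['tool_rot'],degrees=True).as_matrix()
tw=lambda v:s['eef_pos']+T@np.array(v,float)
W=C['wrist']
print('pred shank end,blade,tip',proj(W,[tw(v) for v in ([7,0,40.3],[8,0,56.3],[6,0,61.3],[0,0,61.3])]).tolist())
print('tip',tw([0,0,61.3]))
g=cv2.cvtColor(W['pixels'],cv2.COLOR_RGB2GRAY)
print('col',g[200:300:2,319:324].mean(1).astype(int).tolist())
for y in (225,230,235,240,245,250,255,260,265,270): print(y,g[y,290:356:2].tolist())
E
python3 m.py
```

```text
[548.93 -64.   218.58] [-179.95   35.07 -178.03] [ -16.69  -33.82  110.87   11.26   69.67 -109.4 ] [ 0.39 -0.19 -0.75] 6.825
pred shank end,blade,tip [[318.92492326312214, 263.47306237273375], [319.04332699806895, 251.5204019384514], [319.0785136930773, 251.83272693034047], [319.0824152418584, 261.3467254227172]]
tip [584.13 -62.84 168.41]
col [135, 97, 54, 48, 43, 45, 50, 82, 82, 70, 66, 59, 54, 55, 55, 56, 55, 55, 44, 43, 43, 56, 82, 83, 98, 94, 98, 89, 91, 89, 90, 96, 107, 90, 89, 89, 90, 90, 88, 86, 86, 89, 89, 86, 86, 86, 87, 89, 85, 88]
225 [178, 179, 181, 175, 113, 115, 116, 111, 84, 83, 83, 82, 81, 82, 58, 54, 56, 57, 55, 73, 82, 81, 82, 83, 82, 86, 117, 118, 118, 137, 178, 180, 181]
230 [178, 181, 182, 177, 108, 69, 45, 49, 81, 82, 82, 81, 82, 82, 62, 57, 56, 55, 54, 70, 84, 85, 84, 83, 82, 83, 116, 118, 119, 136, 180, 178, 184]
235 [175, 178, 182, 178, 90, 56, 59, 60, 83, 82, 83, 85, 83, 83, 50, 51, 48, 51, 51, 71, 82, 82, 83, 82, 85, 92, 115, 116, 118, 156, 180, 179, 184]
240 [173, 178, 182, 176, 98, 57, 54, 59, 82, 86, 82, 82, 86, 83, 50, 42, 40, 44, 41, 82, 80, 82, 82, 8
[... 317 characters left out ...]
3, 115, 114, 114, 114, 159, 180, 179, 183]
255 [183, 185, 184, 183, 183, 184, 185, 183, 184, 188, 183, 184, 186, 144, 91, 88, 91, 95, 180, 186, 184, 187, 186, 185, 187, 186, 184, 183, 187, 186, 186, 184, 185]
260 [185, 187, 185, 187, 185, 185, 189, 192, 192, 190, 190, 192, 193, 146, 89, 92, 91, 97, 184, 192, 192, 189, 189, 190, 187, 188, 190, 189, 192, 190, 190, 189, 189]
265 [211, 212, 210, 210, 212, 209, 210, 210, 211, 209, 209, 209, 173, 117, 99, 95, 96, 98, 134, 202, 210, 208, 210, 211, 206, 209, 208, 208, 209, 207, 206, 206, 207]
270 [209, 207, 211, 207, 211, 210, 207, 210, 208, 203, 110, 84, 91, 86, 90, 92, 86, 88, 87, 89, 82, 162, 207, 206, 208, 210, 210, 208, 207, 203, 208, 205, 207]
```

```bash
cat > e.py <<'E'
from h import *
np.set_printoptions(precision=2,suppress=True)
C,s=pickle.load(open('c4.pkl','rb'))
T=R.from_euler('xyz',s['tool_rot'],degrees=True).as_matrix()
W=C['wrist']; print(W['cx'],W['cy'])
tl=lambda o,d:(T.T@(o-s['eef_pos']),T.T@d)
o,d=tl(*ray(W,322.8,230.5)); print('cam',o,d)
for z in (95,100,105,110,115,120): print('lock tool',o+d*(z-o[2])/d[2], 'world', s['eef_pos']+T@(o+d*(z-o[2])/d[2]))
for v,z in ((248,61.3),(265.5,40.3)):
    o,d=tl(*ray(W,320.7,v)); print('key pt',o+d*(z-o[2])/d[2])
# depth from barrel width 26 & slot width
for p,q,L in (((305.5,230.5),(340.7,230.5),26),((322.8,213),(322.8,248),26),((322.8,218),(322.8,243),18.6)):
    o,a=tl(*ray(W,*p)); _,b=tl(*ray(W,*q)); a/=a[2]; b/=b[2]; print('tool z from size',L/np.linalg.norm(a-b)+o[2])
E
python3 e.py
```

```text
320.5240490250011 240.8003377211863
cam [  80.03    0.82 -143.26] [-0.29  0.01  0.96]
lock tool [ 9.05  2.37 95.  ] world [596.   -60.09 135.62]
lock tool [  7.56   2.4  100.  ] world [600.09 -59.92 132.39]
lock tool [  6.07   2.44 105.  ] world [604.17 -59.75 129.15]
lock tool [  4.58   2.47 110.  ] world [608.26 -59.58 125.91]
lock tool [  3.09   2.5  115.  ] world [612.35 -59.41 122.68]
lock tool [  1.6    2.53 120.  ] world [616.44 -59.24 119.44]
key pt [ 8.39  0.95 61.3 ]
key pt [ 5.84  0.95 40.3 ]
tool z from size 118.53421085321418
tool z from size 109.10677623779182
tool z from size 109.5244445167904
```

Call:
step_arm:
  commands:
    - {"slide":[0.0026,0.0015,0.012],"delta_rot":[0,0,0],"hand":0.0}
    - {"slide":[0,0,0.015],"delta_rot":[0,0,0],"hand":0.0}
    - {"slide":[0,0,0.01],"delta_rot":[0,0,0],"hand":0.0}
    - {"slide":[0,0,0],"delta_rot":[0,0,0],"hand":0.0}
    - {"slide":[0,0,0],"delta_rot":[0,0,0],"hand":0.0}
    - {"slide":[0,0,0],"delta_rot":[0,0,0],"hand":0.0}

```text
clock: 7.58
eef_pos: [568.1, -61.9, 186.6]
tool_rot: [-180.0, 35.1, -178.0]
ft_force: [0.2, -0.3, -1.3]
opening: 0.102
grip_force: 88.0
```

```bash
python3 m.py|head -3; python3 - <<'E'
from h import *
C,s=pickle.load(open('c4.pkl','rb'))
T=R.from_euler('xyz',s['tool_rot'],degrees=True).as_matrix()
tip=s['eef_pos']+T@[0,0,61.3]
ts=[]
for n,w in(('scene',60),('side',60),('wrist',80)):
    c=C[n]; u,v=(proj(c,tip)[0]-w/2).astype(int)
    print(n,u,v,proj(c,[tip,s['eef_pos']+T@[0,0,74.3]]).tolist())
    ts.append(cv2.convertScaleAbs(cv2.resize(c['pixels'][v:v+w,u:u+w,::-1],(266,266),interpolation=2),alpha=1.2))
cv2.imwrite('pics/z4.png',np.hstack(ts))
E
```

```text
[568.01 -61.91 186.44] [-179.96   35.05 -178.04] [ -15.55  -30.58  112.01   10.93   65.18 -109.11] [-0.59 -0.79 -0.96] 7.725
pred shank end,blade,tip [[318.84110088905004, 264.33271071669657], [318.96245271976517, 252.31766794922228], [318.9990645743975, 252.61412014143752], [319.00448079467907, 262.1319537249985]]
tip [603.19 -60.75 136.25]
scene 242 183 [[272.1830977291325, 213.64310726174986], [269.3857690044027, 219.78674654719367]]
side 326 240 [[356.54357395317095, 270.56669688482407], [359.82286813577036, 274.1949660841713]]
wrist 279 222 [[319.00448079467907, 262.1319537249985], [319.08687971661016, 254.52096000614796]]
```

View pics/z4.png

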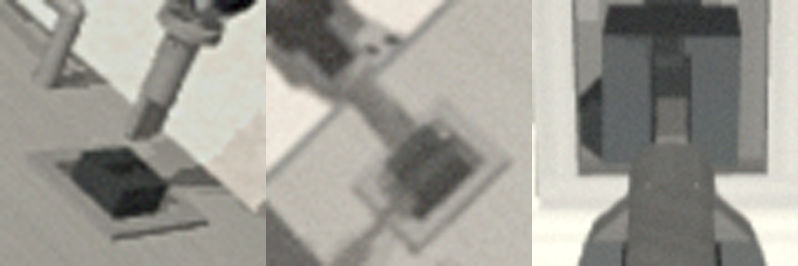

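The wrist tile shows the blade centred over the slot in y (both at x≈671), and the tip is about 17 mm out. I'll go in gently.

Call:
step_arm:
  commands:
    - {"slide":[-0.0007,0,0.006],"delta_rot":[0,0,0],"hand":0.0}
    - {"slide":[0,0,0.006],"delta_rot":[0,0,0],"hand":0.0}
    - {"slide":[0,0,0.005],"delta_rot":[0,0,0],"hand":0.0}
    - {"slide":[0,0,0.004],"delta_rot":[0,0,0],"hand":0.0}
    - {"slide":[0,0,0.003],"delta_rot":[0,0,0],"hand":0.0}
    - {"slide":[0,0,0],"delta_rot":[0,0,0],"hand":0.0}
    - {"slide":[0,0,0],"delta_rot":[0,0,0],"hand":0.0}

```text
clock: 8.6
eef_pos: [582.3, -61.3, 166.8]
tool_rot: [-180.0, 35.0, -178.0]
ft_force: [-0.4, -0.3, -0.1]
opening: 0.105
grip_force: 88.0
```

Call:
step_arm:
  commands:
    - {"slide":[0,0,0.003],"delta_rot":[0,0,0],"hand":0.0}
    - {"slide":[0,0,0.003],"delta_rot":[0,0,0],"hand":0.0}
    - {"slide":[0,0,0],"delta_rot":[0,0,0],"hand":0.0}
    - {"slide":[0,0,0],"delta_rot":[0,0,0],"hand":0.0}

```text
clock: 9.1
eef_pos: [585.8, -61.2, 161.7]
tool_rot: [-180.0, 35.0, -178.0]
ft_force: [-0.9, -0.7, -0.5]
opening: 0.106
grip_force: 88.0
```

```bash
python3 m.py >/dev/null; python3 - <<'E'
from h import *
C,s=pickle.load(open('c4.pkl','rb'));print(s['eef_pos'],s['tool_rot'],s['ft_force'],s['moment'])
T=R.from_euler('xyz',s['tool_rot'],degrees=True).as_matrix()
tip=s['eef_pos']+T@[0,0,50]
ts=[]
for n,w in(('scene',60),('side',60),('wrist',80)):
    c=C[n]; u,v=(proj(c,tip)[0]-w/2).astype(int)
    ts.append(cv2.convertScaleAbs(cv2.resize(c['pixels'][v:v+w,u:u+w,::-1],(266,266),interpolation=2),alpha=1.2))
cv2.imwrite('pics/z5.png',np.hstack(ts))
E
```

```text
[585.75984045 -61.24380325 161.83939775] [-179.97310179   35.01364582 -178.04168185] [-0.20266702 -0.01538832 -0.81570055] [ 0.06247339  0.35802443 -0.01704755]
```

View pics/z5.png

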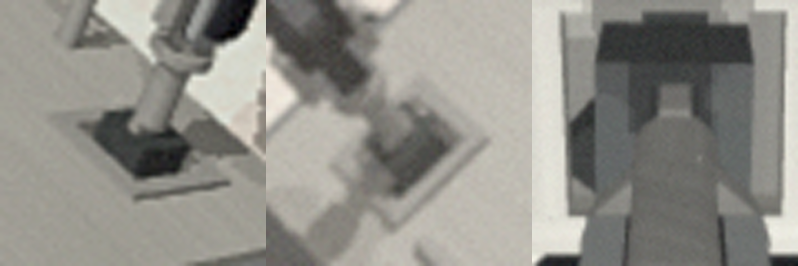

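The blade is inside the slot, with the shank almost at the mouth. I used all 10 views, so from here I go by force and numbers.

Call:
step_arm:
  commands:
    - {"slide":[0,0,0.002],"delta_rot":[0,0,0],"hand":0.0}
    - {"slide":[0,0,0.002],"delta_rot":[0,0,0],"hand":0.0}
    - {"slide":[0,0,0],"delta_rot":[0,0,0],"hand":0.0}
    - {"slide":[0,0,0],"delta_rot":[0,0,0],"hand":0.0}

```text
clock: 9.75
eef_pos: [588.1, -61.2, 158.8]
tool_rot: [-180.0, 35.0, -178.0]
ft_force: [-2.7, 0.1, 1.4]
opening: 0.098
grip_force: 88.4
```

Call:
step_arm:
  commands:
    - {"slide":[0,0,0.002],"delta_rot":[0,0,0],"hand":0.0}
    - {"slide":[0,0,0.002],"delta_rot":[0,0,0],"hand":0.0}
    - {"slide":[0,0,0],"delta_rot":[0,0,0],"hand":0.0}
    - {"slide":[0,0,0],"delta_rot":[0,0,0],"hand":0.0}

```text
clock: 10.25
eef_pos: [590.4, -61.1, 155.4]
tool_rot: [-180.0, 35.0, -178.0]
ft_force: [-3.8, -0.2, 4.0]
opening: 0.101
grip_force: 88.9
```

Call:
step_arm:
  commands:
    - {"slide":[0,0,0.002],"delta_rot":[0,0,0],"hand":0.0}
    - {"slide":[0,0,0.002],"delta_rot":[0,0,0],"hand":0.0}
    - {"slide":[0,0,0.001],"delta_rot":[0,0,0],"hand":0.0}
    - {"slide":[0,0,0],"delta_rot":[0,0,0],"hand":0.0}
    - {"slide":[0,0,0],"delta_rot":[0,0,0],"hand":0.0}

```text
clock: 10.88
eef_pos: [593.2, -61.0, 151.7]
tool_rot: [-180.0, 35.0, -178.0]
ft_force: [-7.5, -0.3, 6.1]
opening: 0.103
grip_force: 89.7
```

Call:
step_arm:
  commands:
    - {"slide":[0,0,0.001],"delta_rot":[0,0,0],"hand":0.0}
    - {"slide":[0,0,0],"delta_rot":[0,0,6],"hand":0.0}
    - {"slide":[0,0,0],"delta_rot":[0,0,6],"hand":0.0}
    - {"slide":[0,0,0],"delta_rot":[0,0,6],"hand":0.0}
    - {"slide":[0,0,0],"delta_rot":[0,0,6],"hand":0.0}
    - {"slide":[0,0,0],"delta_rot":[0,0,0],"hand":0.0}
    - {"slide":[0,0,0],"delta_rot":[0,0,0],"hand":0.0}

```text
clock: 11.75
eef_pos: [593.5, -61.0, 151.5]
tool_rot: [164.1, 31.6, 153.4]
ft_force: [-12.2, 0.4, 9.6]
opening: 0.105
grip_force: 90.5
```

```bash
cat > f.py <<'E'
from h import *
np.set_printoptions(precision=2,suppress=True)
s=state();T=R.from_euler('xyz',s['tool_rot'],degrees=True).as_matrix()
print(s['eef_pos'],s['tool_rot'],'F tool',T.T@s['ft_force'],'M tool',T.T@s['moment'],s['qpos'],s['opening'])
E
python3 f.py
```

```text
[593.55 -61.04 151.53] [164.13  31.64 153.44] F tool [  4.46  -1.07 -14.83] M tool [0.37 1.29 0.  ] [-14.45 -25.6  112.11  10.75  60.01 -85.  ] 0.1049472204679597
```

Call:
step_arm:
  commands:
    - {"slide":[0,0,0],"delta_rot":[0,0,7],"hand":0.0}
    - {"slide":[0,0,0],"delta_rot":[0,0,7],"hand":0.0}
    - {"slide":[0,0,0],"delta_rot":[0,0,7],"hand":0.0}
    - {"slide":[0,0,0],"delta_rot":[0,0,7],"hand":0.0}
    - {"slide":[0,0,0],"delta_rot":[0,0,0],"hand":0.0}

```text
clock: 12.38
eef_pos: [593.5, -61.3, 151.5]
tool_rot: [151.1, 20.7, 124.5]
ft_force: [-12.8, -0.7, 9.6]
opening: 0.104
grip_force: 90.5
```

```bash
python3 f.py
```

```text
[593.5  -61.31 151.49] [151.11  20.71 124.5 ] F tool [  2.86  -4.1  -15.26] M tool [ 1.09  0.8  -0.01] [-14.46 -25.6  112.11  10.72  60.01 -56.92] 0.1037580781244172
```

Call:
step_arm:
  commands:
    - {"slide":[0,0,0],"delta_rot":[0,0,7],"hand":0.0}
    - {"slide":[0,0,0],"delta_rot":[0,0,7],"hand":0.0}
    - {"slide":[0,0,0],"delta_rot":[0,0,7],"hand":0.0}
    - {"slide":[0,0,0],"delta_rot":[0,0,7],"hand":0.0}
    - {"slide":[0,0,0],"delta_rot":[0,0,7],"hand":0.0}
    - {"slide":[0,0,0],"delta_rot":[0,0,3],"hand":0.0}
    - {"slide":[0,0,0],"delta_rot":[0,0,0],"hand":0.0}
    - {"slide":[0,0,0],"delta_rot":[0,0,0],"hand":0.0}

```text
clock: 13.38
eef_pos: [593.3, -61.6, 151.3]
tool_rot: [145.0, 0.1, 91.9]
ft_force: [-14.1, -0.7, 8.9]
opening: 0.106
grip_force: 90.8
```

```bash
python3 f.py
```

```text
[593.29 -61.61 151.32] [145.02   0.1   91.93] F tool [ -0.22  -6.45 -15.4 ] M tool [ 1.56 -0.2  -0.1 ] [-14.48 -25.61 112.12  10.68  60.03 -19.  ] 0.1061140032217412
```

Call:
step_arm:
  commands:
    - {"slide":[0,0,0],"delta_rot":[0,0,2],"hand":0.0}
    - {"slide":[0,0,0],"delta_rot":[0,0,2],"hand":0.0}
    - {"slide":[0,0,0],"delta_rot":[0,0,0],"hand":0.0}

```text
clock: 13.75
eef_pos: [593.3, -61.6, 151.3]
tool_rot: [145.1, -2.2, 88.6]
ft_force: [-14.4, -1.9, 9.9]
opening: 0.103
grip_force: 90.8
```

```bash
python3 f.py; python3 - <<'E'
from h import *
c=cap('wrist','w6'); pickle.dump(c,open('w6.pkl','wb'))
E
```

```text
[593.26 -61.63 151.31] [145.08  -2.19  88.63] F tool [ -1.9   -6.1  -16.41] M tool [ 1.64 -0.31 -0.07] [-14.48 -25.61 112.12  10.67  60.04 -14.98] 0.1031628434855991
```

Call:
step_arm:
  commands:
    - {"slide":[0,0,-0.003],"delta_rot":[0,0,0],"hand":0.0}
    - {"slide":[0,0,-0.003],"delta_rot":[0,0,0],"hand":0.0}
    - {"slide":[0,0,-0.002],"delta_rot":[0,0,0],"hand":0.0}
    - {"slide":[0,0,0],"delta_rot":[0,0,0],"hand":0.0}
    - {"slide":[0,0,0],"delta_rot":[0,0,0],"hand":0.0}

```text
clock: 14.42
eef_pos: [589.1, -61.6, 156.6]
tool_rot: [145.1, -2.2, 88.6]
ft_force: [-4.1, -2.8, 2.7]
opening: 0.102
grip_force: 88.9
```

```bash
python3 f.py
```

```text
[589.09 -61.6  156.6 ] [145.07  -2.23  88.63] F tool [-2.8  -1.74 -4.6 ] M tool [ 0.6  -0.65 -0.04] [-14.65 -26.45 112.19  10.73  60.83 -15.  ] 0.10205648525798643
```

Call:
step_arm:
  commands:
    - {"slide":[0,0,-0.0015],"delta_rot":[0,0,0],"hand":0.0}
    - {"slide":[0,0,0],"delta_rot":[0,0,0],"hand":0.0}
    - {"slide":[0,0,0],"delta_rot":[0,0,0],"hand":0.05}
    - {"slide":[0,0,0],"delta_rot":[0,0,0],"hand":0.05}
    - {"slide":[0,0,0],"delta_rot":[0,0,0],"hand":0.05}
    - {"slide":[0,0,-0.02],"delta_rot":[0,0,0],"hand":0.05}
    - {"slide":[0,0,-0.04],"delta_rot":[0,0,0],"hand":0.05}
    - {"slide":[0,0,-0.04],"delta_rot":[0,0,0],"hand":0.05}
    - {"slide":[0,0,0],"delta_rot":[0,0,0],"hand":0.05}
    - {"slide":[0,0,0],"delta_rot":[0,0,0],"hand":0.05}

```text
clock: 15.68
eef_pos: [531.0, -63.0, 239.3]
tool_rot: [145.1, -2.3, 88.7]
ft_force: [-0.8, 0.3, -0.9]
opening: 0.588
grip_force: 0.0
```

```bash
python3 f.py; python3 - <<'E'
from h import *
C={n:cap(n,n+'7') for n in('scene','side','wrist')};s=state()
pickle.dump((C,s),open('c7.pkl','wb'))
np.set_printoptions(precision=1,suppress=True)
# expected handle location: lock mouth + R*( -25,-120,23 )
for L in ([612,-60,121.5],):
    B=R.from_euler('z',2,degrees=True).as_matrix()@R.from_euler('y',-35,degrees=True).as_matrix()
    H=np.array(L)+B@np.array([-25,-120,23]); 
    ends=[np.array(L)+B@np.array([-25,-120+d,23]) for d in(-45,45)]
    print('handle',H,ends,'hinge',np.array(L)+B@np.array([115,-65,-18]))
    for n,c in C.items(): print(n,proj(c,[H]+ends+[L, np.array(L)+B@np.array([0,0,77])]).tolist())
def prof(n,p,ax,h=16):
    g=cv2.cvtColor(C[n]['pixels'],cv2.COLOR_RGB2GRAY); u,v=map(int,p)
    print(n,u,v,(g[v-h:v+h,u-1:u+2].mean(1) if ax else g[v-1:v+2,u-h:u+h].mean(0)).astype(int).tolist())
for n in C: 
    p=proj(C[n],H)[0]; prof(n,p,1); prof(n,p,0)
E
```

```text
[531.01 -63.   239.32] [145.08  -2.29  88.66] F tool [ 0.29 -1.2   0.29] M tool [ 0.27  0.03 -0.  ] [-17.4  -36.61 110.47  11.45  73.03 -15.43] 0.5880493971740071
handle [ 582.5 -181.1  126. ] [array([ 584.1, -226.1,  126. ]), array([ 581. , -136.1,  126. ])] hinge [ 718.7 -121.3  172.7]
scene [[243.31880422976866, 173.33126605467314], [229.3162524757749, 160.70469142281172], [257.9783893112886, 186.55030986582278], [269.1684660493598, 221.8248209442865], [286.2247649580587, 184.27837954195275]]
side [[380.75329450735114, 316.7108883771208], [396.8510487634158, 333.70710092635886], [366.161216238593, 301.3043875791915], [360.251743813698, 275.6693028829429], [339.9511063719031, 253.21502841144314]]
wrist [[301.55964205978245, 371.947019027138], [305.95437484926595, 414.7376159511101], [296.7525400746091, 325.14126921859366], [321.2536769507361, 225.83790738244633], [321.1978657312488, 260.7415105291388]]
scene 243 173 [175, 173, 175, 173, 176, 175, 176, 176, 176, 174, 162, 147, 132, 136, 137, 127, 114, 120, 140, 164, 179, 178, 162, 130, 105, 106, 116, 121, 114, 114, 116, 121]
scene 2
[... 163 characters left out ...]
75]
side 380 316 [157, 156, 157, 157, 157, 157, 159, 157, 157, 152, 151, 150, 148, 145, 142, 132, 121, 118, 124, 138, 151, 156, 158, 155, 152, 148, 145, 143, 143, 145, 144, 143]
side 380 316 [154, 147, 141, 132, 124, 114, 109, 113, 122, 137, 152, 158, 150, 138, 123, 118, 121, 132, 142, 146, 148, 148, 150, 154, 156, 156, 157, 156, 155, 155, 155, 155]
wrist 301 371 [153, 152, 152, 150, 149, 148, 148, 147, 146, 145, 145, 144, 143, 141, 140, 139, 137, 136, 136, 133, 131, 131, 128, 128, 125, 123, 119, 119, 117, 115, 114, 112]
wrist 301 371 [151, 148, 152, 155, 156, 156, 154, 152, 154, 168, 172, 166, 131, 97, 107, 125, 137, 149, 153, 156, 155, 157, 158, 148, 146, 170, 173, 172, 170, 174, 174, 173]
```

Call:
step_arm:
  commands:
    - {"slide":[0,0,0],"delta_rot":[0,0,-4],"hand":0.06}
    - {"slide":[-0.04,-0.009,0],"delta_rot":[0,0,0],"hand":0.06}
    - {"slide":[-0.04,-0.009,0],"delta_rot":[0,0,0],"hand":0.06}
    - {"slide":[-0.04,-0.008,0],"delta_rot":[0,0,0],"hand":0.06}
    - {"slide":[0,0,0.04],"delta_rot":[0,0,0],"hand":0.06}
    - {"slide":[0,0,0.038],"delta_rot":[0,0,0],"hand":0.06}
    - {"slide":[0,0,0],"delta_rot":[0,0,0],"hand":0.06}
    - {"slide":[0,0,0],"delta_rot":[0,0,0],"hand":0.06}

```text
clock: 16.82
eef_pos: [558.5, -182.1, 161.5]
tool_rot: [145.0, 0.0, 92.0]
ft_force: [0.8, -0.3, 0.5]
opening: 0.703
grip_force: 0.0
```

```bash
python3 f.py; python3 - <<'E'
from h import *
np.set_printoptions(precision=1,suppress=True)
C={n:cap(n,n+'8') for n in('scene','side','wrist')};s=state()
pickle.dump((C,s),open('c8.pkl','wb'))
T=R.from_euler('xyz',s['tool_rot'],degrees=True).as_matrix()
H=np.array([582.5,-181.1,126]); W=C['wrist']; print('H in tool',T.T@(H-s['eef_pos']),proj(W,H))
# bar: rows profile along image row across bar, at several bar points
hsv=W['pixels']; g=cv2.cvtColor(hsv,cv2.COLOR_RGB2GRAY)
for dx in (-30,-15,0,15,30):
    u,v=proj(W,s['eef_pos']+T@(T.T@(H-s['eef_pos'])+[dx,0,0]))[0].astype(int); print(u,v,g[v,u-24:u+24:2].tolist())
# key evidence in scene: wing predicted region
c=C['scene'];B=R.from_euler('z',2,degrees=True).as_matrix()@R.from_euler('y',-35,degrees=True).as_matrix();L=np.array([612,-60,121.5])
gs=cv2.cvtColor(c['pixels'],cv2.COLOR_RGB2GRAY)
for h in (10,25,35,47,55,62,70,76,85):
    u,v=proj(c,L+B@[0,0,h])[0].astype(int); print(h,u,v,gs[v,u-14:u+15:2].tolist())
E
```

```text
[ 558.5  -182.06  161.48] [145.     0.01  91.97] F tool [-0.29  0.96  0.08] M tool [ 0.28 -0.    0.02] [-32.22 -24.8  110.51  20.71  65.68 -37.95] 0.7034939577816
H in tool [ 0.7 -2.  44.2] [[317.9 273.6]]
317 321 [112, 112, 115, 109, 111, 113, 112, 111, 117, 114, 84, 95, 117, 137, 146, 152, 157, 155, 147, 168, 170, 171, 169, 167]
317 298 [153, 153, 156, 148, 165, 170, 166, 172, 171, 167, 92, 94, 111, 126, 137, 137, 142, 139, 133, 168, 172, 170, 166, 165]
317 273 [156, 156, 154, 151, 153, 150, 150, 154, 151, 147, 82, 96, 115, 125, 132, 140, 140, 138, 135, 170, 172, 172, 167, 169]
317 247 [155, 157, 148, 151, 157, 159, 158, 161, 169, 139, 85, 106, 126, 143, 151, 155, 159, 157, 147, 171, 176, 172, 170, 170]
317 220 [158, 152, 151, 157, 159, 172, 168, 172, 167, 108, 88, 111, 129, 144, 150, 157, 164, 154, 145, 173, 178, 171, 169, 171]
10 271 217 [114, 114, 59, 48, 37, 98, 123, 129, 116, 99, 77, 113, 114, 114, 147]
25 274 209 [128, 127, 127, 129, 130, 128, 126, 120, 129, 114, 93, 96, 154, 127, 178]
35 276 205 [128, 130, 124, 126, 130, 160, 166, 89, 119, 125, 121, 101, 85, 124, 178]
47 279 199 [102, 109, 108, 110, 109, 103, 95, 97, 122, 123, 95, 124, 126, 122, 127]
55 281 195 [164, 109, 112, 113, 109, 113, 111, 98, 125, 122, 123, 124, 128, 123, 124]
62 282 191 [159, 164, 159, 128, 95, 123, 122, 123, 126, 126, 123, 122, 126, 123, 124]
70 284 187 [161, 160, 161, 164, 123, 124, 123, 119, 121, 125, 123, 126, 130, 129, 102]
76 285 184 [157, 161, 162, 163, 161, 126, 122, 125, 123, 126, 128, 131, 100, 110, 112]
85 288 180 [159, 158, 158, 165, 148, 122, 128, 129, 106, 112, 111, 111, 112, 109, 110]
```

The bar is centred under the gripper, and the scene pixels show the key's wing still standing in the lock. I'll go down and grip the bar.

Call:
step_arm:
  commands:
    - {"slide":[0,0,0.03],"delta_rot":[0,0,0],"hand":0.06}
    - {"slide":[0,0,0.02],"delta_rot":[0,0,0],"hand":0.06}
    - {"slide":[0,0,0.012],"delta_rot":[0,0,0],"hand":0.06}
    - {"slide":[0,0,0],"delta_rot":[0,0,0],"hand":0.0}
    - {"slide":[0,0,0],"delta_rot":[0,0,0],"hand":0.0}
    - {"slide":[0,0,0],"delta_rot":[0,0,0],"hand":0.0}
    - {"slide":[0,0,0],"delta_rot":[0,0,0],"hand":0.0}
    - {"slide":[0,0,0],"delta_rot":[0,0,0],"hand":0.0}
  newtons: 40

```text
clock: 17.98
eef_pos: [594.8, -181.4, 112.4]
tool_rot: [144.8, 0.1, 91.9]
ft_force: [1.0, 0.7, 5.6]
opening: 0.1
grip_force: 39.2
```

```bash
python3 f.py; python3 - <<'E'
from h import *
s=state();T=R.from_euler('xyz',s['tool_rot'],degrees=True).as_matrix()
H0=s['eef_pos']+T@[0,0,-18.7]; B=R.from_euler('z',2,degrees=True).as_matrix()@R.from_euler('y',-35,degrees=True).as_matrix()
O=H0-B@[-140,-55,41]; print('grasp',H0,'hinge',O)
Tp=T;pp=s['eef_pos']
for k in range(1,17):
    a=5.0*k; f=0.55*a
    Q=lambda x:B@R.from_euler('y',x,degrees=True).as_matrix()@B.T
    H=O+Q(a)@(H0-O); Tn=Q(f)@T; p=H-Tn@[0,0,-18.7]
    print(int(a),(Tp.T@(p-pp)).round(1),R.from_matrix(Tp.T@Tn).as_rotvec(degrees=True).round(2),p.round(0)); Tp,pp=Tn,p
E
```

```text
[ 594.8  -181.37  112.41] [144.82   0.09  91.93] F tool [ 0.66  4.04 -3.97] M tool [-0.3   0.06 -0.09] [-29.62 -17.91 110.38  20.69  58.24 -37.94] 0.1000364091473053
grasp [ 584.02812219 -181.70574292  127.69653263] hinge [ 720.22238352 -121.91620958  174.4119999 ]
5 [ -0.    3.2 -12.1] [ 2.75 -0.   -0.01] [ 591. -182.  124.]
10 [ -0.    3.7 -11.9] [ 2.75 -0.   -0.01] [ 587. -182.  136.]
15 [ -0.    4.2 -11.7] [ 2.75 -0.   -0.01] [ 585. -182.  148.]
20 [ -0.    4.6 -11.5] [ 2.75 -0.   -0.01] [ 584. -182.  161.]
25 [ -0.    5.1 -11.3] [ 2.75 -0.   -0.01] [ 584. -182.  173.]
30 [ -0.    5.5 -11. ] [ 2.75 -0.   -0.01] [ 585. -182.  185.]
35 [ -0.    5.9 -10.8] [ 2.75 -0.   -0.01] [ 587. -182.  197.]
40 [ -0.    6.4 -10.5] [ 2.75 -0.   -0.01] [ 591. -182.  209.]
45 [ -0.    6.8 -10.2] [ 2.75 -0.   -0.01] [ 595. -181.  221.]
50 [-0.   7.2 -9.9] [ 2.75 -0.   -0.01] [ 600. -181.  232.]
55 [-0.   7.5 -9.6] [ 2.75 -0.   -0.01] [ 606. -181.  242.]
60 [-0.   7.9 -9.2] [ 2.75 -0.   -0.01] [ 613. -181.  252.]
65 [-0.   8.3 -8.9] [ 2.75 -0.   -0.01] [ 621. -180.  261.]
70 [-0.   8.6 -8.5] [ 2.75 -0.   -0.01] [ 630. -180.  270.]
75 [-0.   8.9 -8.1] [ 2.75 -0.   -0.01] [ 639. -180.  277.]
80 [-0.   9.2 -7.7] [ 2.75 -0.   -0.01] [ 649. -179.  284.]
```

Call:
step_arm:
  commands:
    - {"slide":[0,0.0016,-0.006],"delta_rot":[1.4,0,0],"hand":0.0}
    - {"slide":[0,0.0016,-0.006],"delta_rot":[1.4,0,0],"hand":0.0}
    - {"slide":[0,0.0018,-0.006],"delta_rot":[1.4,0,0],"hand":0.0}
    - {"slide":[0,0.0019,-0.006],"delta_rot":[1.4,0,0],"hand":0.0}

```text
clock: 18.48
eef_pos: [587.4, -181.6, 134.2]
tool_rot: [150.6, 0.1, 91.9]
ft_force: [11.2, -1.5, -3.5]
opening: 0.1
grip_force: 38.9
```

```bash
python3 f.py
```

```text
[ 587.36 -181.63  134.22] [150.57   0.06  91.91] F tool [-1.87  8.02  8.55] M tool [-0.79 -0.33 -0.09] [-28.23 -15.89 104.63  15.61  66.03 -33.32] 0.10017577267947088
```

Call:
step_arm:
  commands:
    - {"slide":[0,0.0021,-0.0059],"delta_rot":[1.4,0,0],"hand":0.0}
    - {"slide":[0,0.0021,-0.0059],"delta_rot":[1.4,0,0],"hand":0.0}
    - {"slide":[0,0.0023,-0.0058],"delta_rot":[1.4,0,0],"hand":0.0}
    - {"slide":[0,0.0023,-0.0057],"delta_rot":[1.4,0,0],"hand":0.0}
    - {"slide":[0,0.0025,-0.0057],"delta_rot":[1.4,0,0],"hand":0.0}
    - {"slide":[0,0.0026,-0.0056],"delta_rot":[1.4,0,0],"hand":0.0}
    - {"slide":[0,0.0027,-0.0055],"delta_rot":[1.4,0,0],"hand":0.0}
    - {"slide":[0,0.0028,-0.0055],"delta_rot":[1.4,0,0],"hand":0.0}
    - {"slide":[0,0.0029,-0.0054],"delta_rot":[1.4,0,0],"hand":0.0}
    - {"slide":[0,0.003,-0.0054],"delta_rot":[1.4,0,0],"hand":0.0}
    - {"slide":[0,0.0032,-0.0053],"delta_rot":[1.4,0,0],"hand":0.0}
    - {"slide":[0,0.0032,-0.0052],"delta_rot":[1.4,0,0],"hand":0.0}

```text
clock: 19.98
eef_pos: [588.9, -181.5, 206.6]
tool_rot: [167.9, -0.0, 91.9]
ft_force: [-10.0, -3.1, -3.6]
opening: 0.103
grip_force: 39.2
```

```bash
python3 f.py
```

```text
[ 588.95 -181.49  206.64] [167.87  -0.01  91.89] F tool [ -2.79 -10.61   1.36] M tool [ 2.05 -0.4  -0.17] [-23.12  -2.88  81.98   5.11  89.87 -24.52] 0.1032958019569588
```

On the predicted arc at about 40°. Continuing.

Call:
step_arm:
  commands:
    - {"slide":[0,0.0033,-0.0051],"delta_rot":[1.4,0,0],"hand":0.0}
    - {"slide":[0,0.0034,-0.0051],"delta_rot":[1.4,0,0],"hand":0.0}
    - {"slide":[0,0.0036,-0.005],"delta_rot":[1.4,0,0],"hand":0.0}
    - {"slide":[0,0.0036,-0.0049],"delta_rot":[1.4,0,0],"hand":0.0}
    - {"slide":[0,0.0037,-0.0048],"delta_rot":[1.4,0,0],"hand":0.0}
    - {"slide":[0,0.0038,-0.0048],"delta_rot":[1.4,0,0],"hand":0.0}
    - {"slide":[0,0.0039,-0.0046],"delta_rot":[1.4,0,0],"hand":0.0}
    - {"slide":[0,0.004,-0.0046],"delta_rot":[1.4,0,0],"hand":0.0}
    - {"slide":[0,0.0041,-0.0045],"delta_rot":[1.4,0,0],"hand":0.0}
    - {"slide":[0,0.0042,-0.0044],"delta_rot":[1.4,0,0],"hand":0.0}
    - {"slide":[0,0.0043,-0.0043],"delta_rot":[1.4,0,0],"hand":0.0}
    - {"slide":[0,0.0043,-0.0043],"delta_rot":[1.4,0,0],"hand":0.0}

```text
clock: 21.48
eef_pos: [629.6, -179.6, 270.8]
tool_rot: [-175.6, 0.0, 91.9]
ft_force: [-13.8, -0.1, 7.4]
opening: 0.102
grip_force: 39.1
```

```bash
python3 f.py
```

```text
[ 629.63 -179.6   270.79] [-175.57    0.03   91.85] F tool [  0.39 -14.32  -6.35] M tool [ 2.53 -0.01 -0.1 ] [-18.09  18.98  50.92  -1.69 114.25 -20.59] 0.10228014215661699
```

Call:
step_arm:
  commands:
    - {"slide":[0,0,0],"delta_rot":[0,0,0],"hand":0.0}
    - {"slide":[0,0,0],"delta_rot":[0,0,0],"hand":0.026}
    - {"slide":[0,0,0],"delta_rot":[0,0,0],"hand":0.026}
    - {"slide":[0,0,0],"delta_rot":[0,0,0],"hand":0.026}
    - {"slide":[0,0,-0.01],"delta_rot":[0,0,0],"hand":0.026}
    - {"slide":[0,0,-0.02],"delta_rot":[0,0,0],"hand":0.026}
    - {"slide":[0,0,-0.03],"delta_rot":[0,0,0],"hand":0.026}
    - {"slide":[0,0,-0.04],"delta_rot":[0,0,0],"hand":0.026}
    - {"slide":[0,-0.03,0],"delta_rot":[0,0,0],"hand":0.026}
    - {"slide":[0,0,0],"delta_rot":[0,0,0],"hand":0.026}
    - {"slide":[0,0,0],"delta_rot":[0,0,0],"hand":0.026}

```text
clock: 22.85
eef_pos: [609.8, -180.3, 369.1]
tool_rot: [-175.8, 0.0, 91.9]
ft_force: [0.6, -0.0, -0.0]
opening: 0.304
grip_force: 0.0
```

```bash
python3 f.py; python3 - <<'E'
from h import *
np.set_printoptions(precision=1,suppress=True)
C={n:cap(n,n+'9') for n in('scene','side','wrist')};pickle.dump(C,open('c9.pkl','wb'))
O=np.array([720.2,-121.9,174.4])
for a in (55,60,65,70,75):
    B=R.from_euler('z',2,degrees=True).as_matrix()@R.from_euler('y',-35+a,degrees=True).as_matrix()
    for n in('wrist','scene','side'):
        c=C[n];g=cv2.cvtColor(c['pixels'],cv2.COLOR_RGB2GRAY)
        pts=proj(c,[O+B@v for v in np.array([[-140,-55,41],[-115,65,95],[-176,0,6]])]).astype(int)
        print(a,n,[(p.tolist(),g[p[1]-12:p[1]+13:2,p[0]].tolist()) if 12<p[1]<466 and 0<=p[0]<640 else p.tolist() for p in pts])
E
```

```text
[ 609.76 -180.3   369.15] [-175.83    0.02   91.95] F tool [-0.05  0.57 -0.01] M tool [0.01 0.01 0.02] [-18.74  20.25  39.01  -1.81 124.62 -21.66] 0.3040696735774085
55 wrist [([324, 239], [119, 121, 122, 121, 122, 111, 109, 108, 108, 106, 107, 108, 109]), ([405, 37], [169, 169, 170, 172, 167, 138, 118, 124, 128, 129, 129, 128, 124]), ([264, 157], [198, 204, 203, 164, 132, 133, 132, 134, 135, 139, 139, 138, 136])]
55 scene [([219, 121], [96, 96, 92, 97, 95, 93, 92, 100, 114, 141, 114, 72, 111]), ([238, 153], [141, 141, 140, 151, 147, 145, 144, 145, 147, 148, 144, 145, 120]), ([264, 135], [77, 71, 71, 67, 129, 154, 148, 145, 146, 146, 146, 148, 148])]
55 side [([398, 242], [140, 151, 153, 133, 130, 93, 98, 120, 122, 95, 89, 89, 88]), ([379, 183], [143, 140, 142, 136, 141, 135, 131, 141, 122, 46, 51, 75, 61]), ([353, 245], [115, 96, 63, 78, 172, 204, 189, 143, 100, 147, 127, 115, 95])]
60 wrist [([335, 244], [168, 168, 124, 109, 108, 108, 107, 108, 107, 109, 109, 109, 110]), ([431, 33], [138, 140, 135, 134, 134, 135, 131, 125, 128, 127, 128, 126, 122]), ([268, 159], [200, 196, 166, 139
[... 2004 characters left out ...]
 158, 159, 157, 160, 161, 157, 159, 156, 159, 159, 154, 156]), ([523, 26], [144, 145, 146, 147, 148, 148, 148, 150, 146, 148, 149, 149, 147]), ([299, 166], [154, 156, 154, 154, 154, 154, 151, 152, 156, 164, 167, 168, 168])]
75 scene [([195, 114], [123, 95, 127, 84, 74, 114, 136, 91, 93, 93, 138, 137, 135]), ([206, 160], [138, 136, 136, 147, 148, 122, 129, 121, 118, 113, 122, 137, 150]), ([243, 118], [169, 171, 172, 171, 148, 104, 107, 106, 138, 145, 139, 137, 139])]
75 side [([420, 216], [96, 99, 91, 92, 96, 95, 122, 136, 126, 98, 97, 91, 93]), ([403, 167], [82, 84, 88, 98, 96, 100, 101, 107, 107, 108, 103, 117, 140]), ([372, 211], [148, 70, 71, 94, 115, 81, 63, 63, 82, 118, 149, 143, 125])]
```

```bash
python3 - <<'E'
from h import *
C=pickle.load(open('c9.pkl','rb'));c=C['wrist'];g=cv2.cvtColor(c['pixels'],cv2.COLOR_RGB2GRAY)
O=np.array([720.2,-121.9,174.4])
for y in (150,250,270): print(y,[(x,int(g[y-1:y+2,x].mean())) for x in range(240,440,4)])
for a in (55,60,65,70,75):
    B=R.from_euler('z',2,degrees=True).as_matrix()@R.from_euler('y',-35+a,degrees=True).as_matrix()
    print(a,proj(c,[O+B@v for v in np.array([[-176,-100,6],[-176,0,6],[-176,130,6],[-140,-55,41],[-115,65,65],[-115,45,85],[-115,85,85.]])]).astype(int).tolist())
for y in (20,35,50,65,80): print(y,[(x,int(g[y,x])) for x in range(380,560,5)])
E
```

```text
150 [(240, 131), (244, 135), (248, 128), (252, 138), (256, 148), (260, 185), (264, 189), (268, 185), (272, 195), (276, 198), (280, 123), (284, 152), (288, 161), (292, 158), (296, 157), (300, 154), (304, 155), (308, 160), (312, 159), (316, 158), (320, 159), (324, 156), (328, 157), (332, 153), (336, 160), (340, 157), (344, 166), (348, 171), (352, 167), (356, 171), (360, 172), (364, 169), (368, 176), (372, 170), (376, 171), (380, 169), (384, 172), (388, 170), (392, 172), (396, 172), (400, 169), (404, 174), (408, 173), (412, 175), (416, 171), (420, 29), (424, 139), (428, 175), (432, 64), (436, 37)]
250 [(240, 210), (244, 213), (248, 212), (252, 212), (256, 212), (260, 206), (264, 192), (268, 190), (272, 206), (276, 205), (280, 205), (284, 155), (288, 105), (292, 108), (296, 107), (300, 103), (304, 106), (308, 104), (312, 107), (316, 104), (320, 106), (324, 107), (328, 106), (332, 106), (336, 108), (340, 108), (344, 109), (348, 106), (352, 107), (356, 85), (360, 91), (364, 98), (368, 98), (372, 95), (376, 154), (380, 158), (384, 154), (388, 159), (392, 158), (396, 162), (400, 157), (404, 
[... 2593 characters left out ...]
 121), (450, 123), (455, 122), (460, 123), (465, 122), (470, 120), (475, 126), (480, 129), (485, 128), (490, 123), (495, 128), (500, 172), (505, 133), (510, 148), (515, 147), (520, 147), (525, 147), (530, 148), (535, 146), (540, 145), (545, 144), (550, 147), (555, 147)]
80 [(380, 131), (385, 120), (390, 127), (395, 113), (400, 120), (405, 120), (410, 117), (415, 110), (420, 108), (425, 102), (430, 116), (435, 156), (440, 163), (445, 113), (450, 95), (455, 87), (460, 85), (465, 94), (470, 128), (475, 82), (480, 72), (485, 146), (490, 148), (495, 149), (500, 151), (505, 149), (510, 146), (515, 145), (520, 147), (525, 149), (530, 145), (535, 143), (540, 148), (545, 147), (550, 147), (555, 145)]
```

The panel stands at about 70° (1.22 rad), the key's wing is where a fully seated key should be, and the gripper is clear.

```bash
python3 -c "
from h import *
print(ticket.hand_in())"
```

```text
the job is handed in; nothing more can be done
None
```

The key is in the lock and turned a quarter turn, and the panel stands open at about 70° (1.22 rad) with the gripper clear; I handed the job in at about 23 s, and no verdict came back.

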